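# Lock an angle bracket to a strut rail with a quick-lock stud

### The arm

A 6-joint arm with a two-finger parallel gripper is mounted at the origin on the work surface. World frame = base frame: x ahead of the robot, y to its left, z up, the work surface at z = 0. Lengths are in m, angles in rad, forces in N, time in s.
With the tool pointing down it reaches from about 0.275 to 0.825 m from the base axis. Payload 5.2 kg.
Tool frame: the origin (TCP) lies midway between the tips of the shut fingers; the grasp point (between the pads) lies r.grip_depth behind it (r.grip_depth is the distance from the TCP to the grasp point, in m); y points along the fingers, x is the direction in which the jaws open and shut, and the axes are right-handed (so a half turn about y gives the same grasp; the last joint's range is limited). The gripper opens to 93 mm and grips with 3 to 60 N. Pads are 15 mm wide; open, the fingers measure 128 mm over their backs; the gripper's body (75 mm by 188 mm) begins 65 mm behind the grasp point.
Start: joints at [-1.314, 0.259, 1.535, -0, 1.348, -0.203], TCP at [0.244, -0.493, 0.219] pointing down, gripper open.
Joint ranges: [-3.14, 3.14], [-0.91, 2.08], [0.19, 2.58], [-1.22, 4.36], [0.22, 2.71], [-3.12, 3.12]. Speed limits (rad/s): [2.57, 2.57, 3.14, 3.14, 3.14, 3.14].

### API

Orientations are given as a rotation vector (axis times angle).
In Python, from workcell import r, capture, workorder gives the robot as it stands.
- The arm moves only by the tool apply_moves, never from a script. Its argument "targets" is a list of rows, each a list of 4 numbers: the shift along the tool's x, y, z in mm, then the turn about the tool's y in rad. In form: [[dx, dy, dz, spin], ...]. A call has 1 to 5 rows; each row is the pose to reach, as a shift and turn from the pose measured when the call began, along the tool's axes at that moment; what a row does not reach only later rows make up. A row lasts 1/12 s, in which the tool goes at most 41.7 mm and 7.16 degrees, less where a joint would pass 70% of its speed; a pose out of reach is approached as far as the arm can. A call with a gripper value outside its range is refused whole. "fingers" is the closure, from -1 (fully open) to 1 (shut), so that 0 is half open, set as the call begins (left out, the last holds). The fingers move at their own pace and stop on an object; "force" is the grip in N (left out, the last holds). Time passes only in rows, so rows that repeat a pose let the fingers close. It gives the time, the measured TCP pose, the force and the opening at its end, in the units of the state.
- r.state(): the state, without advancing time (a new reading comes with each control period).
- capture(name): name is "side" or "top"; returns a dict with "image" (480x640x3 uint8, blue, green, red), "camera_matrix" (3x3 intrinsics, pixels), "pose" (4x4, takes a point from camera to world coordinates). Camera axes: x right, y up, looking along -z (the intrinsics and any distortion apply to the point x, -y, -z); pixel columns grow to the right and rows downward; lengths in m; the calibration is good to about 2 mm. A picture is of the moment at which its call begins. There is no depth.
- workorder.job_done(): hands the job in, once; it reports no verdict.
The state is a dict: "time": time; "joints": joint angles; "dq": joint speeds; "tau": joint torques, N m; "ee_pos": TCP position; "ee_rot": TCP orientation; "wrist_force": force on the tool from outside, world axes, zero at the start; "moment": the same for the moment, N m; "width": opening from 0.0 (shut) to 1.0 (fully open).
Only numpy, scipy, OpenCV 4.12 (cv2) and the standard library are available. Lean on these libraries where they do the work, as an engineer would, in place of code of your own. Each camera call takes 0.05 s, during which the arm holds its last target. There are 200 camera calls.

### The job

Fasten the angle bracket to the strut rail, butted on the rubber-footed stop screw in the rail's end plate, with the quick-lock stud that stands on the bench. Lower the stud's head into the channel in front of the bracket, slide its shank fully home into the bracket's open slot with the spring collar on top of the foot, and push the bracket along with it until it bears firmly but gently on the stop; keeping it there, press the stud down against its spring, give it a quarter turn and let go, so that the spring draws the head up crosswise under the channel's lips and clamps the bracket. Do not ram the stop, do not force the stud against the channel, and leave the other things on the bench alone.

Things in the scene. Friction and masses are not known exactly. Their poses are not given: they have to be found in the camera images.
- rail: 340 mm of steel strut channel (41 mm wide, 21 mm high) fixed to the bench, lips up. Origin: middle of its underside. x runs along it to the end plate, y across, z up. Slot 22 mm wide, centred on y = 0, open along the whole top (z = 21 mm). The 2.5 mm thick lips turn down to z = 14 mm; the inside is 36 mm wide, its floor at z = 2.5 mm
- rail_stop (a point): point on the face of the steel end plate (70 mm wide, 48 mm high) welded across the rail's end: on the centre line, at the height of the rail's top; x = +170 mm in the rail's frame, same axes as the rail. The stop screw sticks out of this face towards the bracket
- end_plate: the end plate with the stop screw through it; origin at the foot of the face, on the rail's centre line, axes as the rail. The screw's rubber foot, 14 mm across, 34 mm above the bench, stands 8 to 24 mm out from the face: set differently each time and not measured, to be found by feel (or sight). It gives about 1 mm per 3 N, 4 mm at most
- bracket: loose angle bracket, 245 to 455 g, astride the rail, slides along it (1.5 mm side play); axes as the rail. Origin: middle of its foot's underside, on the rail's top. Foot 110 mm long (x -55 to 55), 52 wide, 5 thick, with skirts beside the rail; flange 50 mm high at the back (x 50 to 55). Open slot 13 mm wide, round-mouthed, from the front edge to x = -10 mm
- bracket_seat (a point): point on top of the bracket's foot (26 mm above the bench) where the stud's axis stands when its shank is fully home in the open slot (x = -15 mm, z = +5 mm in the bracket's frame). The collar belongs on top of the foot: slide the stud in with the collar's underside a little higher than the foot, head still in the rail's slot
- bracket_back (a point): point on the back face of the bracket's flange, which must bear on the stop screw's foot; at the height of the foot's underside (x = +55 mm, z = 0 in the bracket's frame)
- stud_grip (a point): centre of the black wing grip of the quick-lock stud: 40 mm long in x, 14 mm thick in y, 30 mm high. The stud stands upright on its head, loose, 77 mm high over all, 110 g; z is up along its axis. The grip's centre is 61 mm above the underside of the head
- stud_head (a point): centre of the stud's hammer head, 57 mm straight below stud_grip: 31 mm long in x (the same way as the wing), 17 mm wide in y, 8 mm high. Lengthwise it passes the rail's slot, crosswise it is caught under the lips; it may be turned either way. Above it comes a round shank 10 mm thick
- stud: the whole stud; origin at the middle of the underside of its head, axes as stud_grip
- collar (a joint): travel of the stud's spring collar (disc 32 mm wide, 5 thick, on the shank), up, m. At rest its underside is 16 mm above the head's underside; the spring gives 5 N there plus 1.5 N per mm. Collar on the foot, head lengthwise: pressed in 4 mm (11 N, rubbing adds some) the head clears the lips and can turn; at 7.5 mm (16 N) it meets the channel's floor. Turned and let go, it rises against the lips
- spanner: bystander: a 170 mm open-ended spanner lying on the bench
- nut_tray: bystander: a blue plastic tray of hexagon nuts, 140 x 100 x 45 mm
- offcut: bystander: a 110 mm offcut of deep strut channel, 41 x 41 mm
Not all that is in view belongs to the job. What is meant by the bracket is not blue, green or yellow, and is the larger of those in its own colour.

How it is judged:
By the outcome, as a careful person would: the job done as asked, in the order asked, and still so for the second after the job is handed in, with the robot touching nothing.
It also fails if it takes over 67 s, if anything falls off the work surface, if the arm or the gripper's body presses on something with over 40 N, if the wrist force passes 120 N, or if a joint passes its speed limit or range.

## Working session

There is one attempt and no reset: what is moved stays moved. The work goes in short steps, Python scripts to look and compute and a tool call to move; the robot and the scene stay as the last step left them, time stands still between calls to the robot, and variables do not carry over. Pictures are saved under pics/ and viewed, about 8 in all and at most 12, crops included, and the job is handed in when it is done.

Besides the shell and the picture viewer there is one more tool, called after "Call:" as a command line: name --pt "numbers of a row" for each row, then --argument value for the rest. apply_moves: Moves the arm, as the interface text tells. Its arguments: {"type":"object","properties":{"targets":{"type":"array"},"fingers":{"type":"number"},"force":{"type":"number"}},"required":["targets"]}

```bash
mkdir -p pics; ls; python3 - <<'E'
from workcell import r,capture,workorder
import cv2,numpy as np
print(r.state(), r.grip_depth)
for n in("top","side"):
    c=capture(n);cv2.imwrite(f"pics/{n}0.png",c["image"]);np.savez(f"{n}.npz",K=c["camera_matrix"],P=c["pose"]);print(c["camera_matrix"],c["pose"],[k for k in c])
E
```

```text
pics
{'time': 0.0, 'joints': array([-1.31378938e+00,  2.59320734e-01,  1.53609477e+00, -3.25278011e-05,
        1.34799181e+00, -2.02819743e-01]), 'dq': array([-0.00014153, -0.00039775, -0.00121916, -0.00076252,  0.00192282,
       -0.00105378]), 'tau': array([ 4.76556652e-04, -4.37302351e+01, -2.83998728e+01,  7.18387915e-02,
        4.12780931e-02, -1.34736092e-04]), 'ee_pos': array([ 0.24394268, -0.49232285,  0.217825  ]), 'ee_rot': array([-1.39107323,  0.86512058, -0.86292631]), 'wrist_force': array([ 0.10644745, -0.19668978, -0.47997177]), 'moment': array([-0.00502728, -0.00814395, -0.01419283]), 'width': 0.9979451256560963} 0.0188
[[580.00789536   0.         316.50080165]
 [  0.         580.00789536 245.60664511]
 [  0.           0.           1.        ]] [[ 0.01355173  0.99403024 -0.10826006  0.43725471]
 [-0.99985297  0.01460902  0.00897905  0.01417924]
 [ 0.01050702  0.10812246  0.99408206  1.37531394]
 [ 0.          0.          0.          1.        ]] ['image', 'camera_matrix', 'pose']
[[459.12070253   0.         328.88865781]
 [  0.         459.12070253 243.43600522]
 [  0.           0.           1.        ]] [[-0.87876081  0.33689365 -0.33805637  0.27650613]
 [-0.47724834 -0.61484259  0.62785556  0.58636602]
 [ 0.00366909  0.7130717   0.70108151  0.718214  ]
 [ 0.          0.          0.          1.        ]] ['image', 'camera_matrix', 'pose']
```

View pics/top0.png

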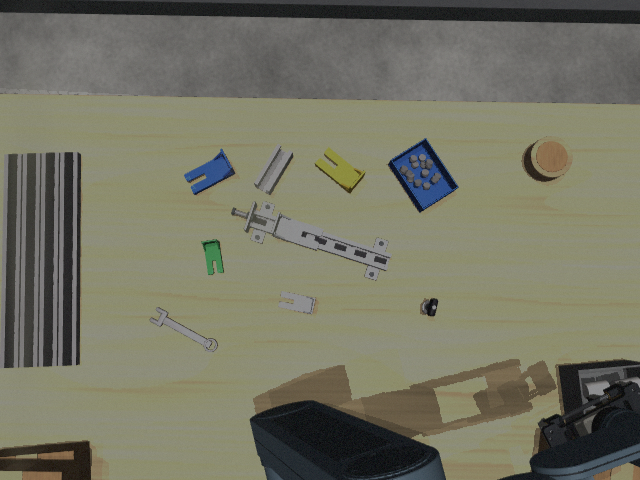

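View pics/side0.png

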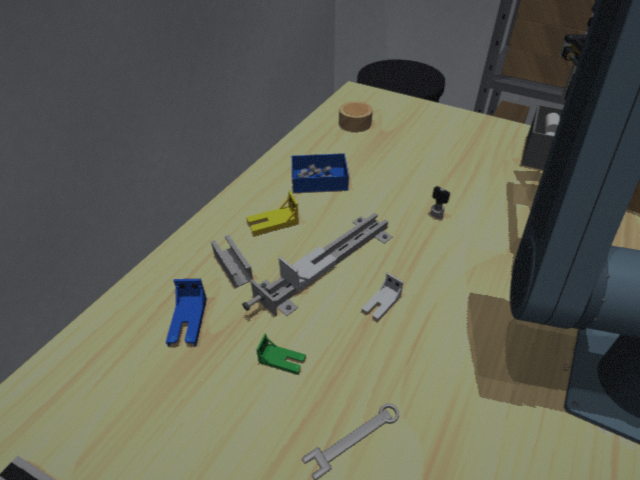

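Grey candidates for the bracket: one astride the rail, top (300,232), and a loose, smaller one at (298,302). The one on the rail fits, because it is larger and astride. I'll confirm this in a crop.

```bash
python3 - <<'E'
import cv2
i=cv2.imread("pics/top0.png")[190:325,225:445];cv2.imwrite("pics/topc.png",cv2.resize(i,None,fx=3.6,fy=3.6,interpolation=cv2.INTER_CUBIC))
i=cv2.imread("pics/side0.png")[175:325,240:460];cv2.imwrite("pics/sidec.png",cv2.resize(i,None,fx=3.6,fy=3.6,interpolation=cv2.INTER_CUBIC))
E
```

```text
(no output)
```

View pics/topc.png

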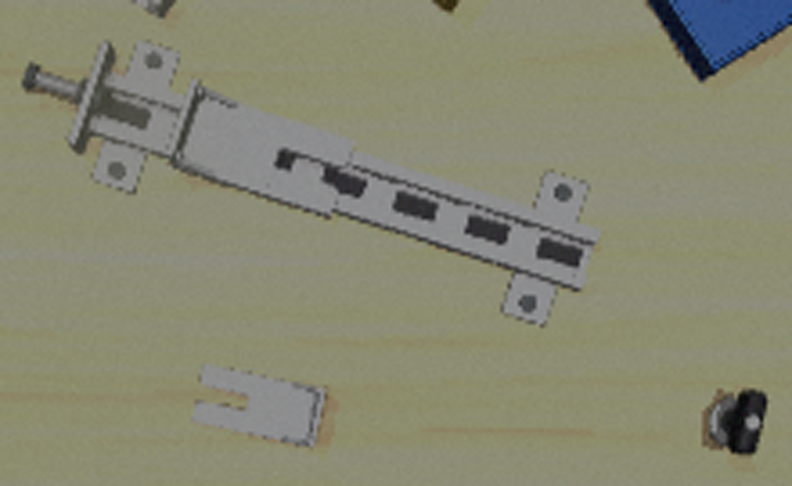

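View pics/sidec.png

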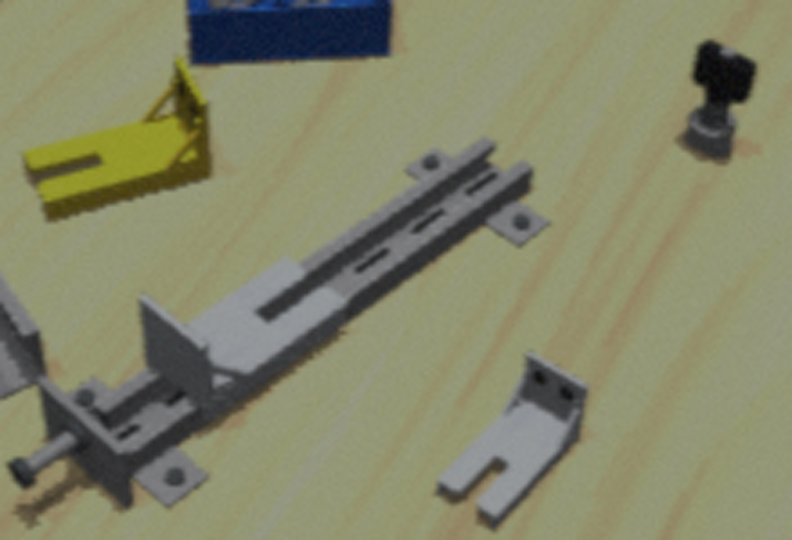

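The crop confirms it: the grey bracket astride the rail (top about (300,232)) is clearly the larger of the two greys, so the loose one at (298,302) is a decoy. Its slot faces the free rail end. The stud stands at top (432,307).

```bash
cat > h.py <<'E'
import numpy as np,cv2
from scipy.optimize import least_squares
from scipy.spatial.transform import Rotation as R
C={n:np.load(f"{n}.npz") for n in("top","side")}
def proj(n,p):
    K,P=C[n]["K"],C[n]["P"];q=(np.atleast_2d(p)-P[:3,3])@P[:3,:3]
    q=q*[1,-1,-1];q=q@K.T;return q[:,:2]/q[:,2:]
def onz(n,uv,z):
    K,P=C[n]["K"],C[n]["P"];d=P[:3,:3]@(np.array([1,-1,-1])*(np.linalg.inv(K)@[*uv,1]))
    return (P[:3,3]+d*(z-P[2,3])/d[2])[:2]
def w(pose,p):
    p=np.atleast_2d(np.array(p,float))/1000;c,s=np.cos(pose[2]),np.sin(pose[2])
    return np.c_[pose[0]+c*p[:,0]-s*p[:,1],pose[1]+s*p[:,0]+c*p[:,1],p[:,2]]
T=lambda u,v:(u/3.6+225-.36,v/3.6+190-.36)
S=lambda u,v:(u/3.6+240-.36,v/3.6+175-.36)
E
python3 - <<'E'
from h import *
obs=[("top",T(598,231),(-170,-20.5,21)),("top",T(580,290),(-170,20.5,21)),("top",T(114,44),(170,-35,48)),("top",T(86,152),(170,35,48)),
("side",S(485,140),(-170,-20.5,21)),("side",S(495,149),(-170,-11,21)),("side",S(515,163),(-170,11,21)),("side",S(533,173),(-170,20.5,21)),("side",S(50,378),(170,-35,48)),("side",S(138,452),(170,35,48))]
f=lambda x:np.array([(proj(n,w(x,m))[0]-uv) for n,uv,m in obs]).ravel()
x0=[.47,.03,1.25]
s=least_squares(f,x0,loss="soft_l1");print(s.x,np.degrees(s.x[2]));print((f(s.x).reshape(-1,2)*3.6).round(1))
for n in("top","side"):
    o=[o for o in obs if o[0]==n];g=lambda x:np.array([(proj(n,w(x,m))[0]-uv) for n,uv,m in o]).ravel();q=least_squares(g,x0).x;print(n,q,np.degrees(q[2]))
# stud
print("stud top dot",onz("top",T(752,423),.077),"grip ends",onz("top",T(758,392),.076),onz("top",T(743,453),.076))
print("side grip c",onz("side",S(724,72),.061),"base",onz("side",S(708,150),.004))
p=s.x
# bracket front/back from top: slot end & corners at z=26
for u,v,z in[(352,150,26),(331,216,26),(202,86,71),(180,160,71),(276,160,26)]:
    q=onz("top",T(u,v),z/1000)-p[:2];c,sn=np.cos(p[2]),np.sin(p[2]);print("br",np.array([c*q[0]+sn*q[1],-sn*q[0]+c*q[1]])*1000)
for u,v,z in[(293,262,26),(347,295,26),(262,316,26)]:
    q=onz("side",S(u,v),z/1000)-p[:2];print("brS",np.array([c*q[0]+sn*q[1],-sn*q[0]+c*q[1]])*1000)
np.save("rail.npy",p)
# overlay
im=cv2.imread("pics/top0.png");im2=cv2.imread("pics/side0.png")
out=[]
for n,im,(x0,y0) in(("top",im,(225,190)),("side",im2,(240,175))):
    k=5;I=cv2.resize(im[y0:y0+110,x0:x0+170] if n=="top" else im[y0:y0+150,x0:x0+155],None,fx=k,fy=k,interpolation=cv2.INTER_CUBIC)
    for a in([(-170,-20.5,21),(170,-20.5,21)],[(-170,20.5,21),(170,20.5,21)],[(-170,-11,21),(170,-11,21)],[(-170,11,21),(170,11,21)],[(170,-35,48),(170,35,48)],[(-170,-20.5,21),(-170,20.5,21)]):
        q=((proj(n,w(p,a))+.5-[x0,y0])*k).round().astype(int);cv2.line(I,tuple(map(int,q[0])),tuple(map(int,q[1])),(0,0,255),1)
    out.append(I[:550,:775] if n=="top" else I[:590])
for n,o in zip(("t","s"),out):cv2.imwrite(f"pics/ov{n}.png",o)
h=600;a=cv2.resize(out[0],(600,int(600*out[0].shape[0]/out[0].shape[1])))
E
```

```text
[ 0.59727012 -0.00775113  1.2782645 ] 73.23916098597083
[[ 5.8  0.2]
 [ 5.6  1. ]
 [-2.9  3. ]
 [-9.  -2.3]
 [-0.2 -0.8]
 [ 0.9 -2.9]
 [ 7.1 -0.7]
 [ 0.6 -3.6]
 [-2.2  1.8]
 [-5.6  1.5]]
top [ 0.5976094  -0.00785349  1.27357144] 72.9702686457439
side [ 0.5969442  -0.00769089  1.2833966 ] 73.53320842518633
stud top dot [ 0.44441911 -0.26046984] grip ends [ 0.4636276  -0.26457515] [ 0.425874   -0.25494395]
side grip c [ 0.44465769 -0.26565386] base [ 0.44186518 -0.25564905]
br [  2.49547756 -21.06383567]
br [ 2.51470516 24.31066557]
br [104.15475701 -25.25267272]
br [102.84119652  23.77727154]
br [47.70701132  0.18582575]
brS [ -0.4817194  -23.04967144]
brS [-4.00259741 18.40242451]
brS [42.60345073 -4.04573506]
```

View pics/ovt.png

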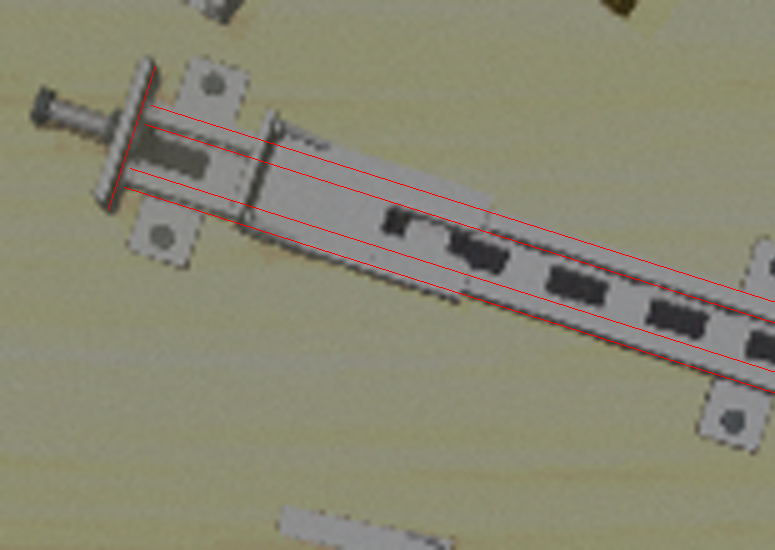

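```bash
cat >> h.py <<'E'
def go(pos,ang=None,st=None):
    """shift in tool axes (mm) and spin to bring TCP to pos (m), tool x heading to ang (deg, mod 180 nearest)"""
    from workcell import r
    s=st or r.state();M=R.from_rotvec(s["ee_rot"]).as_matrix()
    d=M.T@(np.array(pos)-s["ee_pos"])*1000
    h=np.degrees(np.arctan2(M[1,0],M[0,0]));sp=None
    if ang is not None: sp=-np.radians((ang-h+90)%180-90)
    print("t",round(s["time"],2),"pos",s["ee_pos"].round(4),"head",h.round(1),"shift",d.round(1),"spin",sp,"j6",s["joints"][5].round(2),"F",s["wrist_force"].round(1),"w",round(s["width"],3));return M
E
python3 - <<'E'
from h import *
np.set_printoptions(suppress=True)
print(go((.4445,-.2605,.15),75.7).round(3))
E
```

```text
t 0.1 pos [ 0.244  -0.4924  0.2179] head -63.7 shift [-118.7   68.2  282.6] spin 0.7093944114929072 j6 -0.2 F [ 0.7  0.4 -0.5] w 1.0
[[ 0.444 -0.     0.896]
 [-0.896  0.002  0.444]
 [-0.002 -1.     0.   ]]
```

Call:
apply_moves --pt "-15 0 37 0.12" --pt "-30 5 73 0.24" --pt "-46 10 109 0.36" --pt "-61 20 145 0.48" --pt "-76 30 181 0.6" --fingers -0.2 --force 40

```text
time: 0.52
ee_pos: [0.3691, -0.3474, 0.1894]
ee_rot: [-1.145, 1.304, -1.301]
wrist_force: [0.6, -0.0, 0.5]
width: 0.69
```

```bash
python3 -c "
from h import *
go((.4445,-.2605,.11),75.7)"
```

```text
t 0.52 pos [ 0.3691 -0.3474  0.1894] head -97.3 shift [-95.6  79.5  63.7] spin 0.12167809199025821 j6 0.72 F [ 0.6 -0.   0.5] w 0.69
```

Call:
apply_moves --pt "-24 20 16 0.06" --pt "-48 40 32 0.12" --pt "-72 60 48 0.12" --pt "-96 79 64 0.12" --pt "-96 79 64 0.12"

```text
time: 0.93
ee_pos: [0.4449, -0.2545, 0.1066]
ee_rot: [-1.082, 1.395, -1.379]
wrist_force: [-0.8, 0.1, -0.8]
width: 0.598
```

```bash
python3 -c "
from h import *
go((.4445,-.2605,.042),75.7)
from workcell import capture
a=capture('top')['image'][270:340,390:480];b=capture('side')['image'][150:240,390:480]
cv2.imwrite('pics/pre.png',np.hstack([cv2.resize(a,(520,404),interpolation=2),cv2.resize(b,(280,404)) ]))
"
```

```text
t 0.93 pos [ 0.4449 -0.2545  0.1066] head -104.0 shift [ 6.3 64.5  1.5] spin 0.005085345301149048 j6 1.07 F [-0.8  0.1 -0.8] w 0.598
```

View pics/pre.png

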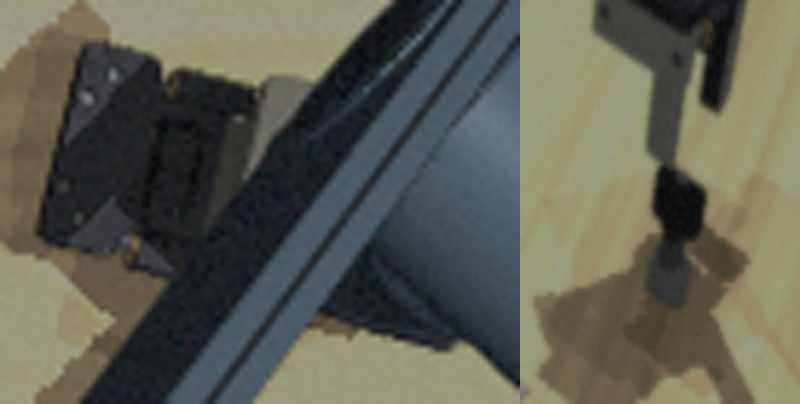

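The side view shows the stud's grip below and between the open fingers; the arm hides it from the top camera. I'll descend.

Call:
apply_moves --pt "5 20 1 0" --pt "6 40 1 0" --pt "6 58 1 0" --pt "6 64 1 0" --pt "6 64 1 0"

```text
time: 1.45
ee_pos: [0.4428, -0.2654, 0.0448]
ee_rot: [-1.083, 1.394, -1.383]
wrist_force: [0.2, -1.2, -0.8]
width: 0.602
```

```bash
python3 -c "
from h import *
go((.4445,-.2605,.042),75.7)
from workcell import capture
b=capture('side')['image'][160:240,390:490]
cv2.imwrite('pics/pre2.png',cv2.resize(b,(700,560),interpolation=2))
"
```

```text
t 1.45 pos [ 0.4428 -0.2654  0.0448] head -104.1 shift [-5.1  2.8  0.5] spin 0.003033822077571372 j6 1.06 F [ 0.2 -1.2 -0.8] w 0.602
```

View pics/pre2.png

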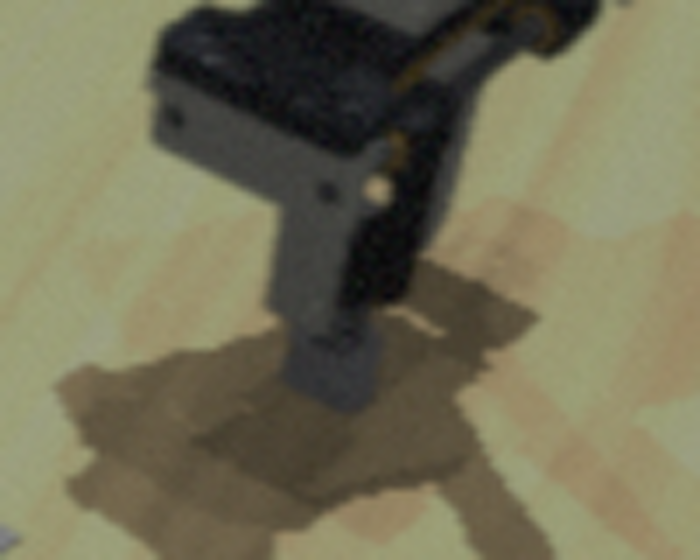

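The fingers straddle the grip, with the collar and head visible below at crop (330,370). I'll centre and close.

Call:
apply_moves --pt "-5 2 0.5 0" --pt "-5 2.5 0.5 0" --pt "-5 2.5 0.5 0" --pt "-5 2.5 0.5 0" --pt "-5 2.5 0.5 0"

```text
time: 1.92
ee_pos: [0.4455, -0.2612, 0.0439]
ee_rot: [-1.083, 1.391, -1.386]
wrist_force: [0.6, -0.7, -0.3]
width: 0.598
```

Call:
apply_moves --pt "0 0 0 0" --pt "0 0 0 0" --pt "0 0 0 0" --pt "0 0 0 0" --pt "0 0 0 0" --fingers 1 --force 40

```text
time: 2.33
ee_pos: [0.4455, -0.2612, 0.0439]
ee_rot: [-1.083, 1.391, -1.385]
wrist_force: [0.5, 0.2, 0.7]
width: 0.289
```

Call:
apply_moves --pt "0 0 0 0" --pt "0 0 0 0" --pt "0 0 0 0" --pt "0 0 0 0" --pt "0 0 0 0"

```text
time: 2.75
ee_pos: [0.4454, -0.261, 0.0437]
ee_rot: [-1.083, 1.391, -1.385]
wrist_force: [-0.1, -0.5, -0.5]
width: 0.146
```

```bash
python3 -c "
from h import *
go((.4445,-.2605,.142),75.7)"
```

```text
t 2.75 pos [ 0.4454 -0.261   0.0437] head -104.1 shift [ -0.5 -98.3  -1.3] spin 0.00350714055516201 j6 1.07 F [-0.1 -0.5 -0.5] w 0.146
```

Call:
apply_moves --pt "0 -5 0 0" --pt "0 -20 0 0" --pt "0 -45 0 -0.1" --pt "0 -65 0 -0.22" --pt "0 -65 0 -0.3"

```text
time: 3.17
ee_pos: [0.4477, -0.263, 0.113]
ee_rot: [-1.236, 1.162, -1.168]
wrist_force: [0.7, -0.7, -1.3]
width: 0.149
```

```bash
python3 -c "
from h import *
p=np.load('rail.npy');q=w(p,(-30,0,105))[0];print(q);M=go(q,163.2);print(M.round(3))"
```

```text
[ 0.5886188  -0.03647663  0.105     ]
t 3.17 pos [ 0.4477 -0.263   0.113 ] head -86.6 shift [-217.7    8.   154.3] spin -1.2175576300680462 j6 0.76 F [ 0.7 -0.7 -1.3] w 0.149
[[ 0.06   0.003  0.998]
 [-0.998 -0.002  0.06 ]
 [ 0.002 -1.     0.003]]
```

Call:
apply_moves --pt "-22 0 15 -0.12" --pt "-44 0 31 -0.24" --pt "-65 0 46 -0.36" --pt "-87 0 62 -0.48" --pt "-109 0 77 -0.6"

```text
time: 3.58
ee_pos: [0.5186, -0.1486, 0.1135]
ee_rot: [-1.453, 0.703, -0.71]
wrist_force: [1.1, 0.1, -1.2]
width: 0.148
```

```bash
python3 -c "
from h import *
p=np.load('rail.npy');q=w(p,(-30,0,105))[0];go(q,163.2)"
```

```text
t 3.58 pos [ 0.5186 -0.1486  0.1135] head -51.9 shift [-45.    8.5 124.3] spin -0.6119929968843442 j6 0.42 F [ 1.1  0.1 -1.2] w 0.148
```

Call:
apply_moves --pt "-9 2 25 -0.12" --pt "-18 4 50 -0.24" --pt "-27 6 75 -0.36" --pt "-36 8 100 -0.48" --pt "-45 8 124 -0.6"

```text
time: 4.0
ee_pos: [0.5887, -0.0352, 0.1053]
ee_rot: [-1.56, 0.232, -0.237]
wrist_force: [-0.0, -0.6, -1.7]
width: 0.146
```

Call:
apply_moves --pt "0 0 0 0" --pt "0 0 0 0" --pt "0 0 0 0"

```text
time: 4.25
ee_pos: [0.5883, -0.0354, 0.1053]
ee_rot: [-1.56, 0.234, -0.238]
wrist_force: [-1.1, -0.3, -0.3]
width: 0.144
```

```bash
python3 -c "
from h import *
p=np.load('rail.npy');q=w(p,(-30,0,80))[0];M=go(q,163.2);print(M.round(3))"
```

```text
t 4.25 pos [ 0.5883 -0.0354  0.1053] head -17.2 shift [ 0.6 25.3 -0.9] spin -0.0070056959997454975 j6 0.05 F [-1.1 -0.3 -0.3] w 0.144
[[ 0.955  0.002  0.296]
 [-0.296 -0.003  0.955]
 [ 0.003 -1.    -0.002]]
```

Call:
apply_moves --pt "0.5 10 0 -0.007" --pt "0.5 20 0 -0.007" --pt "0.5 30 0 -0.007" --pt "0.5 33 0 -0.007" --pt "0.5 33 0 -0.007"

```text
time: 4.67
ee_pos: [0.5874, -0.0359, 0.0704]
ee_rot: [-1.56, 0.232, -0.23]
wrist_force: [-0.8, -0.3, -0.5]
width: 0.148
```

```bash
python3 -c "
from h import *
from workcell import capture
p=np.load('rail.npy');q=w(p,(-30,0,72))[0];M=go(q,163.2)
im=capture('top')['image'];a=im[195:285,240:400];cv2.imwrite('pics/al.png',np.vstack([cv2.resize(a,(560,315),interpolation=2),cv2.resize(capture('side')['image'][195:285,260:420],(560,315),interpolation=2)])[:600])
"
```

```text
t 4.67 pos [ 0.5874 -0.0359  0.0704] head -16.9 shift [ 1.3 -1.6 -0.2] spin -0.0011818733171068713 j6 0.05 F [-0.8 -0.3 -0.5] w 0.148
```

View pics/al.png

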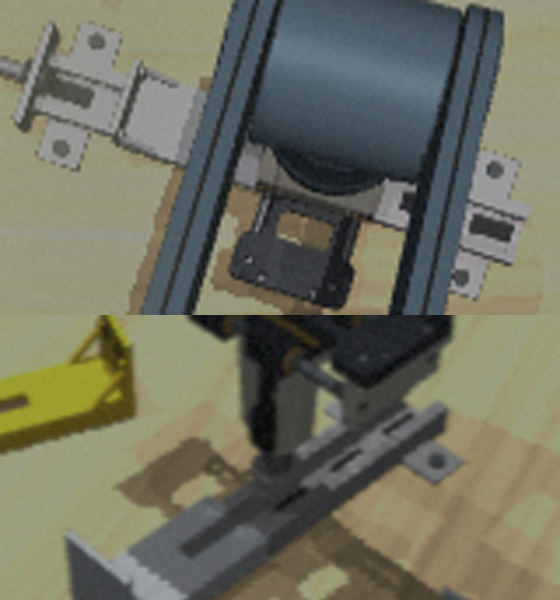

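Call:
apply_moves --pt "1 1 0 0" --pt "1 2 0 0" --pt "1 2 0 0" --pt "1 2 0 0"

```text
time: 5.1
ee_pos: [0.5898, -0.0362, 0.0701]
ee_rot: [-1.561, 0.229, -0.232]
wrist_force: [0.2, 0.2, -0.1]
width: 0.149
```

```bash
python3 -c "
from h import *
from workcell import capture,r
p=np.load('rail.npy');q=w(p,(-30,0,54))[0];M=go(q,163.2);t=r.state()['ee_pos']
im=capture('side')['image'];x0,y0,k=300,195,8
I=cv2.resize(im[y0:y0+70,x0:x0+95],None,fx=k,fy=k,interpolation=2)
L=lambda P,c:cv2.polylines(I,[((proj('side',P)+.5-[x0,y0])*k*16).round().astype(int)],False,c,1,shift=4)
for y in(-20.5,-11,11,20.5):L(w(p,[(-170,y,21),(0,y,21)]),(0,0,255))
z=(t[2]-.0437)*1000
s=[t[0],t[1],p[2]]
L(w(s,[(-15.5,-8.5,z),(-15.5,8.5,z),(15.5,8.5,z),(15.5,-8.5,z),(-15.5,-8.5,z)]),(0,255,0))
a=np.linspace(0,6.3,30);L(w(s,np.c_[16*np.cos(a),16*np.sin(a),0*a+z+16]),(255,255,0))
cv2.imwrite('pics/al2.png',I);print(z)
"
```

```text
t 5.1 pos [ 0.5898 -0.0362  0.0701] head -16.8 shift [-1.  16.1 -0.6] spin -0.0005518298175132019 j6 0.05 F [ 0.2  0.2 -0.1] w 0.149
26.435909699944318
```

View pics/al2.png

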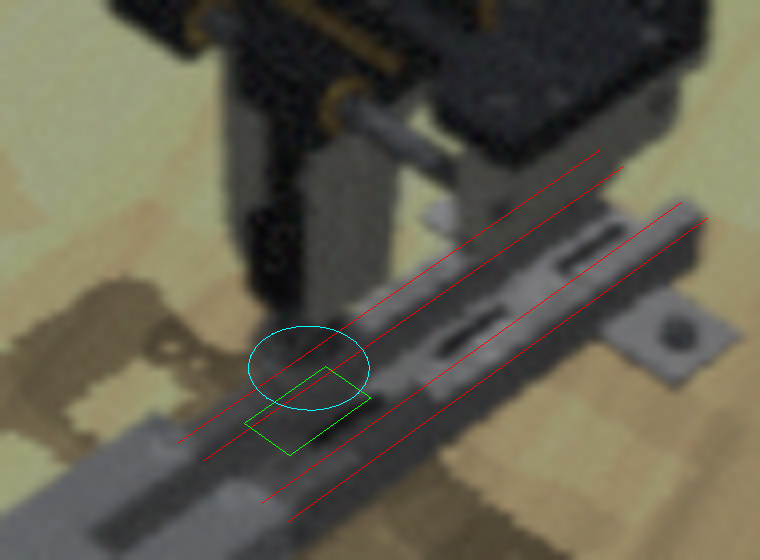

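Call:
apply_moves --pt "-0.5 0.5 0 0" --pt "-0.5 1 0 0" --pt "-0.5 1 0 0" --pt "-0.5 1 0 0" --pt "-0.5 1 0 0"

```text
time: 5.57
ee_pos: [0.5893, -0.036, 0.0692]
ee_rot: [-1.561, 0.229, -0.232]
wrist_force: [-0.3, -0.6, -0.8]
width: 0.145
```

Call:
apply_moves --pt "0 0 0 0" --pt "0 0 0 0" --pt "0 0 0 0"

```text
time: 5.82
ee_pos: [0.5893, -0.036, 0.0692]
ee_rot: [-1.561, 0.229, -0.232]
wrist_force: [0.4, 0.1, -1.1]
width: 0.147
```

```bash
python3 -c "
from h import *
p=np.load('rail.npy');q=w(p,(-30,0,54))[0];go(q,163.2);go(q,163.2)"
```

```text
t 5.82 pos [ 0.5893 -0.036   0.0692] head -16.8 shift [-0.5 15.2 -0.6] spin -0.0005273236582938208 j6 0.05 F [ 0.4  0.1 -1.1] w 0.147
t 5.82 pos [ 0.5893 -0.036   0.0692] head -16.8 shift [-0.5 15.2 -0.6] spin -0.0005273236582938208 j6 0.05 F [ 0.4  0.1 -1.1] w 0.147
```

Call:
apply_moves --pt "-0.5 2 0 0" --pt "-0.5 4 0 0" --pt "-0.5 6 0 0" --pt "-0.5 8 0 0" --pt "-0.5 8 0 0"

```text
time: 6.23
ee_pos: [0.5884, -0.0358, 0.0605]
ee_rot: [-1.561, 0.23, -0.232]
wrist_force: [0.3, 0.1, -1.3]
width: 0.145
```

Call:
apply_moves --pt "0 0 0 0" --pt "0 0 0 0"

```text
time: 6.4
ee_pos: [0.5883, -0.0358, 0.0604]
ee_rot: [-1.561, 0.23, -0.231]
wrist_force: [-0.2, 0.5, -0.5]
width: 0.151
```

Call:
apply_moves --pt "0 1.5 0 0" --pt "0 3 0 0" --pt "0 5 0 0" --pt "0 5 0 0" --pt "0 5 0 0"

```text
time: 6.82
ee_pos: [0.5881, -0.0358, 0.0552]
ee_rot: [-1.561, 0.23, -0.231]
wrist_force: [0.4, -0.1, -1.4]
width: 0.152
```

Call:
apply_moves --pt "0 0 0 0" --pt "0 0 0 0"

```text
time: 6.98
ee_pos: [0.5882, -0.0358, 0.0552]
ee_rot: [-1.561, 0.23, -0.231]
wrist_force: [-0.1, -0.9, -0.8]
width: 0.148
```

```bash
python3 -c "
from h import *
from workcell import capture
p=np.load('rail.npy');q=w(p,(0,0,55))[0];go(q,163.2)
im=capture('side')['image'];x0,y0,k=290,205,8
I=cv2.resize(im[y0:y0+70,x0:x0+95],None,fx=k,fy=k,interpolation=2)
cv2.imwrite('pics/al3.png',cv2.convertScaleAbs(I,alpha=1.6))
"
```

```text
t 6.98 pos [ 0.5882 -0.0358  0.0552] head -16.8 shift [ 0.6  0.1 29.5] spin -0.000547836739804535 j6 0.05 F [-0.1 -0.9 -0.8] w 0.148
```

View pics/al3.png

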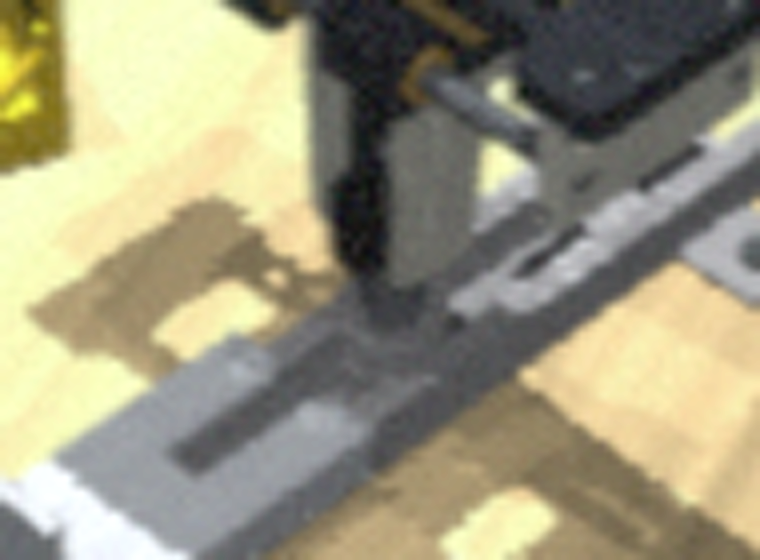

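The head is in the channel in front of the bracket with no contact force. I'll slide in.

Call:
apply_moves --pt "0 0 4 0" --pt "0 0 8 0" --pt "0 0 12 0" --pt "0 0 16 0" --pt "0 0 20 0"

```text
time: 7.45
ee_pos: [0.5941, -0.016, 0.0552]
ee_rot: [-1.561, 0.23, -0.231]
wrist_force: [-0.8, 0.8, -1.8]
width: 0.147
```

Call:
apply_moves --pt "0 0 4 0" --pt "0 0 8 0" --pt "0 0 12 0" --pt "0 0 14 0" --pt "0 0 14 0"

```text
time: 7.87
ee_pos: [0.5985, -0.0021, 0.0552]
ee_rot: [-1.56, 0.229, -0.231]
wrist_force: [0.6, 0.1, -0.1]
width: 0.152
```

```bash
python3 -c "
from h import *
p=np.load('rail.npy');q=w(p,(40,0,55))[0];go(q,163.2)"
```

```text
t 7.87 pos [ 0.5985 -0.0021  0.0552] head -16.8 shift [ 0.4  0.2 34.3] spin 0.00030866999682350663 j6 0.11 F [ 0.6  0.1 -0.1] w 0.152
```

Call:
apply_moves --pt "0.4 0 4 0" --pt "0.4 0 8 0" --pt "0.4 0 12 0" --pt "0.4 0 16 0" --pt "0.4 0 20 0"

```text
time: 8.28
ee_pos: [0.6047, 0.0173, 0.0552]
ee_rot: [-1.56, 0.229, -0.231]
wrist_force: [0.7, 0.3, -0.3]
width: 0.151
```

Call:
apply_moves --pt "0 0 3 0" --pt "0 0 6 0" --pt "0 0 9 0" --pt "0 0 12 0" --pt "0 0 14 0"

```text
time: 8.7
ee_pos: [0.6089, 0.0311, 0.0551]
ee_rot: [-1.56, 0.229, -0.231]
wrist_force: [0.2, -0.2, -1.1]
width: 0.147
```

Call:
apply_moves --pt "0 0 2 0" --pt "0 0 4 0" --pt "0 0 6 0" --pt "0 0 8 0" --pt "0 0 10 0"

```text
time: 9.12
ee_pos: [0.6118, 0.0406, 0.0551]
ee_rot: [-1.561, 0.229, -0.231]
wrist_force: [0.2, -1.2, -1.3]
width: 0.147
```

```bash
python3 -c "
from h import *
p=np.load('rail.npy');q=w(p,(76,0,55))[0];go(q,163.2)"
```

```text
t 9.12 pos [0.6118 0.0406 0.0551] head -16.8 shift [ 0.   0.1 25.5] spin 0.00029366666957014113 j6 0.18 F [ 0.2 -1.2 -1.3] w 0.147
```

Call:
apply_moves --pt "0 0 2 0" --pt "0 0 4 0" --pt "0 0 6 0" --pt "0 0 8 0" --pt "0 0 10 0"

```text
time: 9.53
ee_pos: [0.6147, 0.0504, 0.0551]
ee_rot: [-1.561, 0.229, -0.231]
wrist_force: [-0.2, -2.3, -0.1]
width: 0.147
```

Call:
apply_moves --pt "0 0 2 0" --pt "0 0 4 0" --pt "0 0 6 0" --pt "0 0 8 0" --pt "0 0 10 0"

```text
time: 9.95
ee_pos: [0.6177, 0.0601, 0.0551]
ee_rot: [-1.561, 0.229, -0.231]
wrist_force: [-0.6, -1.5, 0.4]
width: 0.148
```

```bash
python3 -c "
from h import *
p=np.load('rail.npy');q=w(p,(76,0,55))[0];go(q,163.2)
from workcell import capture
im=capture('side')['image'];x0,y0,k=240,215,8
I=cv2.resize(im[y0:y0+72,x0:x0+95],None,fx=k,fy=k,interpolation=2)
cv2.imwrite('pics/push.png',cv2.convertScaleAbs(I,alpha=1.6))
"
```

```text
t 9.95 pos [0.6177 0.0601 0.0551] head -16.8 shift [0.  0.1 5.2] spin 0.0003558285447565958 j6 0.21 F [-0.6 -1.5  0.4] w 0.148
```

View pics/push.png

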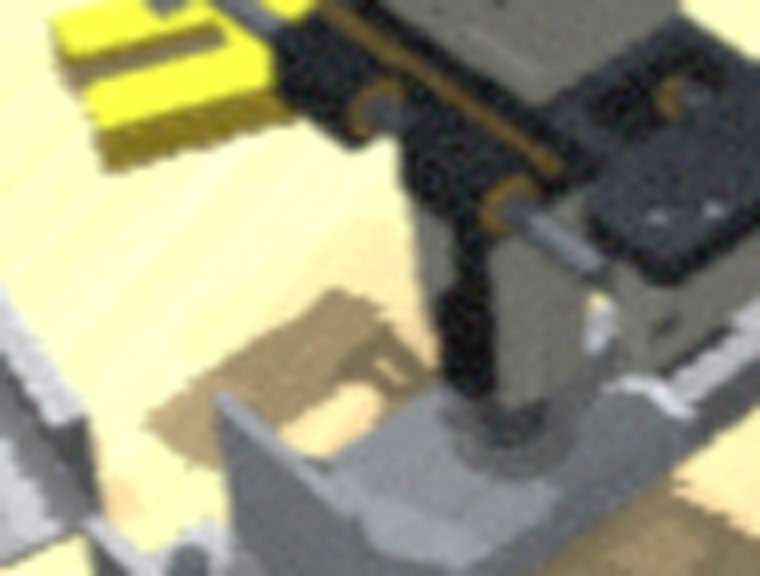

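The collar sits over the foot at the slot's end and the bracket is moving along with it. Now I'll feel slowly for the stop.

Call:
apply_moves --pt "0 0 1 0" --pt "0 0 2 0" --pt "0 0 3 0" --pt "0 0 4 0" --pt "0 0 5 0"

```text
time: 10.42
ee_pos: [0.6192, 0.0653, 0.0551]
ee_rot: [-1.56, 0.229, -0.231]
wrist_force: [-0.5, -1.9, 0.0]
width: 0.15
```

Call:
apply_moves --pt "0 0 1 0" --pt "0 0 2 0" --pt "0 0 2 0" --pt "0 0 3 0" --pt "0 0 3 0"

```text
time: 10.83
ee_pos: [0.6201, 0.0683, 0.0551]
ee_rot: [-1.56, 0.229, -0.231]
wrist_force: [-0.9, -1.4, 0.1]
width: 0.152
```

```bash
python3 -c "
from h import *
p=np.load('rail.npy');q=w(p,(76,0,55))[0];go(q,163.2)"
```

```text
t 10.83 pos [0.6201 0.0683 0.0551] head -16.8 shift [ 0.1  0.1 -3.4] spin 0.00045373954688490345 j6 0.23 F [-0.9 -1.4  0.1] w 0.152
```

Call:
apply_moves --pt "0 0 0.5 0" --pt "0 0 1 0" --pt "0 0 1.5 0" --pt "0 0 2 0" --pt "0 0 2 0"

```text
time: 11.25
ee_pos: [0.6207, 0.0703, 0.0551]
ee_rot: [-1.56, 0.229, -0.231]
wrist_force: [-0.4, -1.6, -0.1]
width: 0.146
```

Call:
apply_moves --pt "0 0 0.5 0" --pt "0 0 1 0" --pt "0 0 1.5 0" --pt "0 0 2 0" --pt "0 0 2 0"

```text
time: 11.67
ee_pos: [0.6213, 0.0724, 0.0551]
ee_rot: [-1.56, 0.229, -0.231]
wrist_force: [-0.3, -1.4, -0.1]
width: 0.149
```

Call:
apply_moves --pt "0 0 0.5 0" --pt "0 0 1 0" --pt "0 0 1.5 0" --pt "0 0 2 0" --pt "0 0 2 0"

```text
time: 12.08
ee_pos: [0.622, 0.0744, 0.0551]
ee_rot: [-1.56, 0.229, -0.231]
wrist_force: [-1.3, -1.8, -0.4]
width: 0.153
```

Call:
apply_moves --pt "0 0 0.5 0" --pt "0 0 1 0" --pt "0 0 1.5 0" --pt "0 0 1.5 0"

```text
time: 12.42
ee_pos: [0.6224, 0.0759, 0.0551]
ee_rot: [-1.56, 0.229, -0.231]
wrist_force: [-0.6, -1.2, -0.2]
width: 0.147
```

Call:
apply_moves --pt "0 0 0.5 0" --pt "0 0 1 0" --pt "0 0 1.5 0" --pt "0 0 2 0" --pt "0 0 2 0"

```text
time: 12.83
ee_pos: [0.623, 0.078, 0.0551]
ee_rot: [-1.56, 0.229, -0.231]
wrist_force: [0.1, -1.9, -0.5]
width: 0.148
```

Call:
apply_moves --pt "0 0 0.5 0" --pt "0 0 1 0" --pt "0 0 1.5 0" --pt "0 0 1.5 0"

```text
time: 13.17
ee_pos: [0.6235, 0.0796, 0.0551]
ee_rot: [-1.56, 0.228, -0.231]
wrist_force: [-0.4, -1.5, -0.3]
width: 0.15
```

Call:
apply_moves --pt "0 0 0.5 0" --pt "0 0 1 0" --pt "0 0 1.5 0" --pt "0 0 1.5 0"

```text
time: 13.5
ee_pos: [0.6238, 0.0807, 0.0551]
ee_rot: [-1.561, 0.229, -0.231]
wrist_force: [-1.0, -3.8, -0.1]
width: 0.148
```

Call:
apply_moves --pt "0 0 0.5 0" --pt "0 0 1 0" --pt "0 0 1.5 0" --pt "0 0 1.5 0"

```text
time: 13.83
ee_pos: [0.6241, 0.0814, 0.0551]
ee_rot: [-1.562, 0.229, -0.23]
wrist_force: [-2.0, -4.7, 1.1]
width: 0.148
```

```bash
python3 -c "
from h import *
p=np.load('rail.npy');q=w(p,(92,0,55))[0];go(q,163.2)"
```

```text
t 13.83 pos [0.6241 0.0814 0.0551] head -16.7 shift [ 0.   0.1 -1.1] spin 0.0009237595039975743 j6 0.25 F [-2.  -4.7  1.1] w 0.148
```

The stop is felt (about 5 N along the rail). I'll add a little more, then press down.

Call:
apply_moves --pt "0 0 0.7 0" --pt "0 0 1.4 0" --pt "0 0 2 0" --pt "0 0 2 0" --pt "0 0 2 0" --force 55

```text
time: 14.25
ee_pos: [0.6243, 0.0822, 0.0551]
ee_rot: [-1.564, 0.229, -0.23]
wrist_force: [-1.1, -7.6, 1.1]
width: 0.147
```

Call:
apply_moves --pt "0 1 1 0" --pt "0 2 1 0" --pt "0 3 1 0" --pt "0 3 1 0" --pt "0 3 1 0"

```text
time: 14.67
ee_pos: [0.6246, 0.0821, 0.0529]
ee_rot: [-1.565, 0.229, -0.23]
wrist_force: [-3.5, -6.4, 4.8]
width: 0.144
```

```bash
python3 -c "
from h import *
p=np.load('rail.npy');q=w(p,(92,0,48.2))[0];go(q,163.2)"
```

```text
t 14.67 pos [0.6246 0.0821 0.0529] head -16.7 shift [-0.2  4.7 -1.8] spin 0.0011342089675346772 j6 0.25 F [-3.5 -6.4  4.8] w 0.144
```

Call:
apply_moves --pt "0 1 1 0" --pt "0 2 1 0" --pt "0 3 1 0" --pt "0 4 1 0" --pt "0 4 1 0"

```text
time: 15.08
ee_pos: [0.6246, 0.0821, 0.0504]
ee_rot: [-1.567, 0.229, -0.23]
wrist_force: [-5.7, -7.2, 9.3]
width: 0.142
```

```bash
python3 -c "
from h import *
p=np.load('rail.npy');q=w(p,(92,0,48.2))[0];go(q,163.2)"
```

```text
t 15.08 pos [0.6246 0.0821 0.0504] head -16.7 shift [-0.3  2.2 -1.9] spin 0.001384699912028637 j6 0.26 F [-5.7 -7.2  9.3] w 0.142
```

Call:
apply_moves --pt "-0.5 1 0.7 0" --pt "-0.6 2 0.7 0" --pt "-0.6 3 0.7 0" --pt "-0.6 4 0.7 0" --pt "-0.6 4 0.7 0"

```text
time: 15.5
ee_pos: [0.6246, 0.0821, 0.0485]
ee_rot: [-1.568, 0.228, -0.231]
wrist_force: [-6.0, -5.5, 13.1]
width: 0.146
```

```bash
python3 -c "
from h import *
p=np.load('rail.npy');q=w(p,(92,0,48.2))[0];go(q,163.2)"
```

```text
t 15.5 pos [0.6246 0.0821 0.0485] head -16.7 shift [-0.3  0.3 -1.9] spin 0.0014827635897000256 j6 0.26 F [-6.  -5.5 13.1] w 0.146
```

Call:
apply_moves --pt "0 2.2 1.1 0.1" --pt "0 2.2 1.1 0.2" --pt "0 2.2 1.1 0.3" --pt "0 2.2 1.1 0.4" --pt "0 2.2 1.1 0.5"

```text
time: 15.92
ee_pos: [0.6247, 0.082, 0.0483]
ee_rot: [-1.49, 0.619, -0.628]
wrist_force: [-6.4, -8.1, 11.7]
width: 0.147
```

```bash
cat >> h.py <<'E'
def rep():
    from workcell import r
    p=np.load('rail.npy');s=r.state();M=R.from_rotvec(s["ee_rot"]).as_matrix()
    x=np.array([np.cos(p[2]),np.sin(p[2]),0]);y=np.array([-x[1],x[0],0]);f=s["wrist_force"]
    o=s["ee_pos"]-[p[0],p[1],0]
    print("t",round(s["time"],2),"rail xyz",(np.array([o@x,o@y,o[2]])*1000).round(1),"F rail",np.round([f@x,f@y,f[2]],1),"Mz",s["moment"].round(2),"head",np.degrees(np.arctan2(M[1,0],M[0,0])).round(1),"tilt",np.degrees(np.arccos(-M[2,1])).round(2),"rail x in tool",(M.T@x).round(2),"rail y in tool",(M.T@y).round(2),"w",round(s["width"],3),"j6",s["joints"][5].round(2))
E
python3 -c "
from h import *
rep()"
```

```text
t 15.92 rail xyz [93.9 -0.4 48.3] F rail [-9.6  3.7 11.7] Mz [-1.48  1.26  0.02] head -45.6 tilt 0.66 rail x in tool [-0.48 -0.01  0.88] rail y in tool [-0.88 -0.   -0.48] w 0.147 j6 0.76
```

Call:
apply_moves --pt "-0.4 2.2 0.7 0.11" --pt "-0.4 2.2 0.7 0.22" --pt "-0.4 2.2 0.7 0.33" --pt "-0.4 2.2 0.7 0.44" --pt "-0.4 2.2 0.7 0.55"

```text
time: 16.33
ee_pos: [0.625, 0.0814, 0.0481]
ee_rot: [-1.315, 1.039, -1.056]
wrist_force: [-5.7, -7.3, 13.3]
width: 0.152
```

```bash
python3 -c "
from h import *
rep()"
```

```text
t 16.33 rail xyz [93.4 -0.8 48.1] F rail [-8.7  3.3 13.3] Mz [-1.6   1.31  0.04] head -77.4 tilt 0.79 rail x in tool [-0.87 -0.01  0.49] rail y in tool [-0.49 -0.01 -0.87] w 0.152 j6 1.32
```

Call:
apply_moves --pt "-0.8 2.2 0.4 0.11" --pt "-0.8 2.2 0.4 0.22" --pt "-0.8 2.2 0.4 0.33" --pt "-0.8 2.2 0.4 0.44" --pt "-0.8 2.2 0.4 0.52"

```text
time: 16.75
ee_pos: [0.6249, 0.0809, 0.0479]
ee_rot: [-1.057, 1.42, -1.445]
wrist_force: [-7.2, -7.7, 13.3]
width: 0.146
```

```bash
python3 -c "
from h import *
rep()"
```

```text
t 16.75 rail xyz [92.8 -0.9 47.9] F rail [-9.5  4.7 13.3] Mz [-1.63  1.49  0.05] head -107.5 tilt 0.91 rail x in tool [-1.   -0.01 -0.01] rail y in tool [ 0.01 -0.01 -1.  ] w 0.146 j6 1.85
```

Call:
apply_moves --pt "-0.9 1.5 0 -0.01" --pt "-0.9 0.7 0 -0.012" --pt "-0.8 0 0 -0.012" --pt "-0.8 -1 0 -0.012" --pt "-0.8 -1.6 0 -0.012"

```text
time: 17.17
ee_pos: [0.6249, 0.0809, 0.0498]
ee_rot: [-1.065, 1.412, -1.437]
wrist_force: [-0.5, -6.2, -2.6]
width: 0.145
```

```bash
python3 -c "
from h import *
rep()"
```

```text
t 17.17 rail xyz [92.8 -1.  49.8] F rail [-6.1 -1.3 -2.6] Mz [-1.1   0.34  0.05] head -106.8 tilt 0.97 rail x in tool [-1.   -0.02 -0.  ] rail y in tool [ 0.   -0.01 -1.  ] w 0.145 j6 1.84
```

Call:
apply_moves --pt "-0.6 0.3 0 0" --pt "-0.6 0.3 0 0" --pt "-0.6 0.3 0 0" --pt "-0.6 0.3 0 0" --pt "-0.6 0.3 0 0" --fingers 0.2

```text
time: 17.58
ee_pos: [0.6252, 0.082, 0.0495]
ee_rot: [-1.065, 1.412, -1.436]
wrist_force: [0.5, 0.6, 1.2]
width: 0.391
```

Call:
apply_moves --pt "0 0 0 0" --pt "0 0 0 0" --pt "0 0 0 0"

```text
time: 17.83
ee_pos: [0.6252, 0.0822, 0.0494]
ee_rot: [-1.065, 1.412, -1.436]
wrist_force: [-0.4, 0.2, -0.2]
width: 0.398
```

```bash
python3 -c "
from h import *
rep()"
```

```text
t 17.83 rail xyz [94.2 -0.8 49.4] F rail [ 0.1  0.4 -0.2] Mz [ 0.07 -0.04 -0.01] head -106.8 tilt 0.93 rail x in tool [-1.   -0.02 -0.  ] rail y in tool [ 0.   -0.01 -1.  ] w 0.398 j6 1.84
```

Call:
apply_moves --pt "0 -8 0 0" --pt "0 -20 0 0" --pt "0 -50 0 0" --pt "0 -80 0 0" --pt "0 -110 0 0"

```text
time: 18.25
ee_pos: [0.625, 0.084, 0.1618]
ee_rot: [-1.064, 1.411, -1.436]
wrist_force: [0.7, -0.3, 0.3]
width: 0.397
```

Call:
apply_moves --pt "35 -5 0 0" --pt "70 -10 0 0" --pt "105 -10 0 0" --pt "140 -10 0 0" --pt "175 -10 0 0"

```text
time: 18.67
ee_pos: [0.5742, -0.0847, 0.1764]
ee_rot: [-1.063, 1.409, -1.438]
wrist_force: [0.5, 0.0, -0.1]
width: 0.401
```

```bash
python3 -c "
from h import *
from workcell import capture
rep()
t=capture('top')['image'];s=capture('side')['image']
a=cv2.resize(t[190:270,225:345],(720,480),interpolation=2)
b=cv2.resize(s[210:300,235:345],(733,600),interpolation=2)
f=lambda i,h:cv2.resize(i,(int(i.shape[1]*h/i.shape[0]),h))
cv2.imwrite('pics/fin.png',cv2.convertScaleAbs(np.hstack([cv2.resize(a,(400,267)),cv2.resize(b,(400,327))[:267]]) if 0 else np.vstack([f(a,270),np.hstack([f(b,330),np.zeros((330,405-f(b,330).shape[1],3),np.uint8)])]) if f(a,270).shape[1]==405 else b,alpha=1.6))
"
```

```text
t 18.67 rail xyz [-8.030e+01 -1.000e-01  1.764e+02] F rail [ 0.2 -0.5 -0.1] Mz [0.06 0.04 0.02] head -106.8 tilt 1.01 rail x in tool [-1.   -0.01 -0.  ] rail y in tool [ 0.   -0.01 -1.  ] w 0.401 j6 1.54
```

View pics/fin.png

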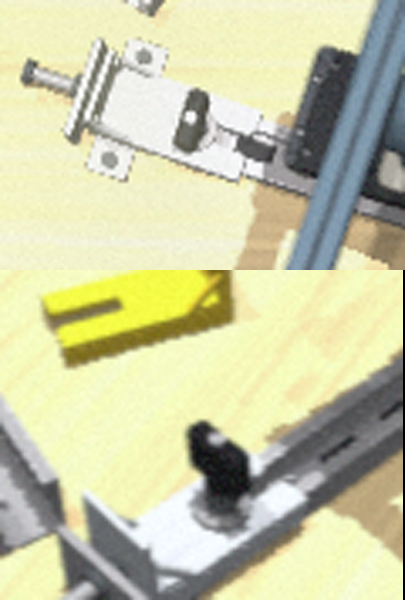

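The final view shows the stud upright with its wing crosswise to the rail at top-panel (192,118), the collar flat on the foot and the flange close to the end plate. The robot is clear, so I'm handing in.

```bash
python3 -c "
from workcell import workorder
print(workorder.job_done())"
```

```text
the job is handed in; nothing more can be done
None
```

The bracket is clamped to the rail by the stud and was left bearing on the stop. I handed the job in at about 19 s with the robot clear.

**What I did**
- I gripped the stud by its wing and lowered its head into the channel in front of the bracket with no contact force.
- I slid the shank home and pushed the bracket slowly until I felt the stop at about 5 N. The push along the rail stayed at about 7 to 10 N during the press and turn.
- I pressed the stud down to 13 N, gave it a quarter turn, let the spring raise it and opened the fingers.

**Last checks**
- **Head caught:** the tool rose 1.9 mm and then met the head held under the lips, at 49.8 mm against a predicted 49.7 mm.
- **Final picture:** the wing is crosswise, the collar is on the foot and the flange is close to the end plate. The things visible in that crop (the yellow bracket and the offcut) look untouched; I did not check the tray, spanner or loose brackets again.

**Not confirmed or slightly off**
- During the press and turn there was a sideways force of 3 to 5 N, which I took to be collar friction. It had dropped to about 1 N by the time the spring had risen.
- While turning, the tool drifted back about 1 mm, probably because the stud sat slightly off-centre in the grip.
- I judged the contact at the stop from force and the picture; I did not measure it after letting go.

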